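# Pedal bin at the modelling bench: clear the pedal, open, let down softly

## Task

My hands are full of offcuts, so please open the little steel pedal bin for me: a roll of masking tape has got under its pedal, so first slide the roll aside, flat on the board, clear of the pedal, then press the pedal all the way down and keep the lid wide open for about three seconds. After that ease the pedal up so that the lid shuts softly, without a slam, because the glue on the house nearby is still setting. Work the lid by the pedal only, do not lift or carry anything, and leave the eraser, the tree and the house where they are.

Things in the scene. Friction and masses are not known exactly. Their poses are not given: they have to be found in the camera images.
- scrap_bin: Round table-top pedal bin of brushed steel with a black foot and rim, fixed to the board; 142 mm across, 140 mm high to the rim, 159 mm with the slightly domed steel lid. Origin: centre of its underside, on the board (z = 0). Its own x axis points from the front (pedal side) to the rear (lid hinge), z up.
- pedal_top (a point): Pedal tread: steel plate with ribbed black rubber face, 50 mm wide (bin's y) by 44 mm, 6 mm thick, on two bent rods in front of the bin, its middle 148 mm from the bin's axis. This point: middle of the rubber face, 46 mm above the board at rest. The plate is tilted 0.14 rad, front up, at rest. Underside 36 to 43 mm up at rest: the 25 mm tape roll fits under it and stops it half-way.
- pedal: The whole pedal (tread and rods), which swings on a pivot in the bin's foot. Origin on the pivot, 43 mm in front of the bin's axis and 26 mm above the board.
- pedal_hinge (a joint): Pedal angle, rad: 0 at rest, 0.285 fully pressed (stop). Pivot 105 mm behind the tread's middle, 26 mm above the board; the tread's middle goes down 30 mm, to 16 mm above the board. Takes 2 to 4 N at the middle of the tread; comes up by itself when let go.
- lid_hinge (a joint): Lid angle, rad: 0 shut, 1.31 wide open; swings up and to the rear. A rod in the bin links it to the pedal: lid angle = 4.6 x pedal angle. Let go, it falls shut with a slam (over 8 rad/s); a fingertip rising with the pedal at 20 mm/s brings it down at 0.9 rad/s. Faster than 2.5 rad/s in the last 0.5 rad is a slam.
- lid: The bin's round domed steel lid, 142 mm across, 19 mm high. Origin on its hinge, at the rear of the bin's rim. Not to be touched.
- masking_tape: Roll of cream masking tape lying flat beside the pedal (to its left or right), its edge under the tread: a ring 100 mm across outside, 25 mm high, with an open hole 76 mm across. Origin: centre of its underside, on the board. About 80 g, slides easily when pushed by the side or by a fingertip inside the hole.
- eraser: Small eraser, blue sleeve, 20 x 40 x 13 mm, lying on the other side of the pedal. Origin: centre of its underside. To be left alone.
- house: Model house with an orange-red roof, 83 x 134 x 141 mm, standing loose to the left of the bin. Origin: centre of its underside. To be left alone.
- tree: Model tree, 46 mm across, 63 mm high, standing loose to the left of the bin. Origin: centre of its underside. To be left alone.
Mind the look-alikes: they are no part of the job. Of the things that look like the masking_tape, take the one that is farthest to the robot's left at the start.

How it is judged:
On the way, in this order (a step that is already met when the one before it is completed fails the run):
1. the tape roll is clear of the pedal (horizontal distance between masking_tape and pedal_top above 0.073 m), for 0.2 s.
2. the pedal is pressed and the lid is kept wide open (value of joint lid_hinge above 1.1 rad and contact force between any of the fingers, the arm and pedal above 0.3 N), for 2.5 s.
At the end, for the whole second after the job is handed in: The lid is shut (under 0.04 rad) and the pedal is up (under 0.02 rad); the tape roll lies flat and still on the board, its centre more than 73 mm from the tread's middle (value of joint lid_hinge below 0.04 rad and value of joint pedal_hinge below 0.02 rad and horizontal distance between masking_tape and pedal_top above 0.073 m and angle between masking_tape's own z axis and vertical below 0.1 rad and height (world z) of masking_tape below 0.005 m and linear speed of masking_tape below 0.01 m/s); the robot touches nothing.
It fails at once if the lid slams (faster than 2.5 rad/s over the last 0.5 rad) (value of joint lid_hinge below 0.5 rad and velocity of joint lid_hinge below -2.5 rad/s).
It fails at once if the lid itself is pushed (contact force between any of the fingers, the arm and lid above 1 N).
It fails at once if the tape roll is lifted or stood up (height (world z) of masking_tape above 0.012 m or angle between masking_tape's own z axis and vertical above 0.3 rad).
It fails at once if the eraser is moved (distance of eraser from where it was at the start of the episode above 0.015 m).
It fails at once if the house or the tree is moved (distance of any of house, tree from where it was at the start of the episode above 0.01 m).
It also fails if it takes over 48 s, if anything falls off the work surface, if the arm or the gripper's body presses on something with over 40 N, if the wrist force passes 120 N, or if a joint passes its speed limit or range.

## Robot

A 6-joint arm with a two-finger parallel gripper is mounted at the origin on the work surface; the furniture and walls round the work are solid. World frame = base frame: x ahead of the robot, y to its left, z up, the work surface at z = 0. Lengths are in m, angles in rad, forces in N, time in s.
With the tool pointing down it reaches from about 0.35 to 0.875 m from the base axis. Payload 4.2 kg.
Tool frame: the origin (TCP) lies at the very end of the fingers, on their centre line; the grasp point (between the pads) lies env.hold_point_z behind it (env.hold_point_z is the distance from the TCP to the grasp point, in m); x points along the fingers, y is the direction in which the jaws open and shut, and the axes are right-handed (so a half turn about x gives the same grasp; the last joint's range is limited). The gripper opens to 87 mm and grips with 3 to 60 N. Pads are 19 mm wide; open, the fingers measure 117 mm over their backs; the gripper's body (75 mm by 190 mm) begins 51 mm behind the grasp point.
Start: joints at [-0.918, 0.385, 0.008, 0, -1.194, -0.259], TCP at [0.24, -0.577, 0.223] pointing down, gripper open.
Joint ranges: [-3.14, 3.14], [-1.21, 2.06], [-1.07, 1.41], [-3.16, 2.05], [-2.99, -0.16], [-3.1, 3.1]. Speed limits (rad/s): [2.79, 2.79, 3.14, 3.14, 3.14, 3.14].

## Interface

Orientations are given as a rotation vector (axis times angle).
In Python, from bench import env, viewer, hand_in gives the robot as it stands.
- The arm moves only by the tool jog_arm, never from a script. Its argument "rows" is a list of rows, each a list of 3 entries, a list of its own where there are three numbers: the opening, from 0 (shut) to 1 (fully open), then the shift along the world's x, y, z in mm, then the turn about the world's z in rad. In form: [[jaw, [dx, dy, dz], roll], ...]. A call has 1 to 10 rows; each row shifts and turns the commanded pose from where the row before left it; what a row does not reach is not made up. A row lasts 1/8 s, in which the tool goes at most 62.5 mm and 10.7 degrees, less where a joint would pass 70% of its speed; a pose out of reach is approached as far as the arm can. A call with a gripper value outside its range is refused whole. The fingers move at their own pace and stop on an object; "newtons" is the grip in N (left out, the last holds). Time passes only in rows, so rows that do not move let the fingers close. It gives the time, the measured TCP pose, the force and the opening at its end, in the units of the state.
- env.read_state(): the state, without advancing time (a new reading comes with each control period).
- viewer.camera(name): name is "side" or "top" or "wrist"; returns the picture (420x560x3 uint8, red, green, blue); there is no depth.
- viewer.calibration(name): a dict with "fx", "fy", "cx", "cy" (pixels), "view" (4x4, takes a point from world to camera coordinates); the wrist camera has in their place "mount" (4x4, takes a point from camera to tool coordinates, whose origin is the TCP and whose axes are the tool frame's). Camera axes: x right, y down, z forward; pixel columns grow to the right and rows downward; lengths in m; the calibration is good to about 2 mm. A picture is of the moment at which its call begins: read the wrist's pose just before it. calibration takes no time and is no camera call.
- hand_in(): hands the job in, once; it reports no verdict.
Trained networks look in the newest picture that a camera, given by its name, has taken for a name from the list of things; names that differ only in an ending like _2 or _b are one class to them, and where a whole thing is asked for, a point or a joint stands for the part that bears it (a point fixed in the world has none). Each returns a list of dicts, best first, with "score" (0 to 1); they miss things now and then, are a little off and sometimes report something else, mostly with a low value. They report only what shows in the picture. A call takes as long as a camera call. They do not tell look-alikes from the thing itself.
- viewer.find_in(label, camera): "rect" ([left, top, right, bottom] as shares, 0 to 1, of the picture: columns of its width, rows of its height, round what is visible of it).
- viewer.masks_of(label, camera): "pixels" (420x560 bool, what is visible of it) and "rect" ([left, top, right, bottom] as shares, 0 to 1, of the picture: columns of its width, rows of its height, round what is visible of it).
The state is a dict: "time": time; "qpos": joint angles; "joint_vel": joint speeds; "effort": joint torques, N m; "tool_pos": TCP position; "tool_rot": TCP orientation; "force": force on the tool from outside, world axes, zero at the start; "ft_torque": the same for the moment, N m; "grip_width": finger opening in m.
Only numpy, scipy, OpenCV 4.12 (cv2) and the standard library are available. Lean on these libraries where they do the work, as an engineer would, in place of code of your own. Each camera call takes 0.05 s, during which the arm holds its last target. There are 200 camera calls.

## Working session

There is one attempt and no reset: what is moved stays moved. The work goes in short steps, Python scripts to look and compute and a tool call to move; the robot and the scene stay as the last step left them, time stands still between calls to the robot, and variables do not carry over. Pictures are saved under pics/ and viewed, about 8 in all and at most 12, crops included, and the job is handed in when it is done.

Besides the shell and the picture viewer there is one more tool, called after ">>>" by a JSON object that holds its "op" and its "data". jog_arm: Moves the arm, as the interface text tells. Its arguments: {"type":"object","properties":{"rows":{"type":"array","items":{"type":"array"}},"newtons":{"type":"number"}},"required":["rows"]}

```bash
mkdir -p pics; cat > h.py <<'E'
import numpy as np, cv2
from bench import env, viewer, hand_in
def ray(cam,u,v):
    c=viewer.calibration(cam); V=np.array(c["view"]); R=V[:3,:3]; o=-R.T@V[:3,3]
    d=R.T@np.array([(u-c["cx"])/c["fx"],(v-c["cy"])/c["fy"],1]); return o,d
def onplane(cam,u,v,z):
    o,d=ray(cam,u,v); return o+d*(z-o[2])/d[2]
def proj(cam,p):
    c=viewer.calibration(cam); V=np.array(c["view"]); q=V[:3,:3]@p+V[:3,3]
    return np.array([c["fx"]*q[0]/q[2]+c["cx"],c["fy"]*q[1]/q[2]+c["cy"]])
E
python3 - <<'E'
from h import *
s=env.read_state(); print(s["time"],s["tool_pos"],s["tool_rot"],s["grip_width"],env.hold_point_z)
ims=[viewer.camera(c) for c in("top","side")]
for c,i in zip(("top","side"),ims): cv2.imwrite(f"pics/{c}0.png",i[...,::-1])
for n,z in [("masking_tape",.025),("pedal_top",.046),("scrap_bin",.15),("eraser",.013),("house",.1),("tree",.05)]:
    for r in viewer.masks_of(n,"top"):
        m=r["pixels"]; x,y,w,h=cv2.boundingRect(m.astype(np.uint8)); u,v=x+w/2,y+h/2
        print(n,round(r["score"],2),(x,y,w,h),onplane("top",u,v,z).round(3))
E
```

```text
0.0 [ 0.23959174 -0.57658047  0.22143262] [-0.30706161  1.54918074  0.31052461] 0.08716586653826443 0.0187
masking_tape 0.83 (296, 217, 39, 42) [0.49  0.166 0.025]
masking_tape 0.79 (364, 244, 46, 44) [0.428 0.005 0.025]
masking_tape 0.78 (326, 287, 47, 47) [0.33  0.092 0.025]
pedal_top 0.77 (276, 206, 23, 42) [0.512 0.231 0.046]
pedal_top 0.58 (130, 162, 73, 46) [0.607 0.508 0.046]
scrap_bin 0.61 (258, 126, 69, 122) [0.58  0.223 0.15 ]
scrap_bin 0.54 (276, 206, 23, 42) [0.499 0.233 0.15 ]
eraser 0.47 (253, 231, 18, 15) [0.489 0.289 0.013]
house 0.78 (130, 162, 75, 46) [0.594 0.491 0.1  ]
tree 0.67 (226, 151, 19, 17) [0.667 0.351 0.05 ]
```

View pics/top0.png

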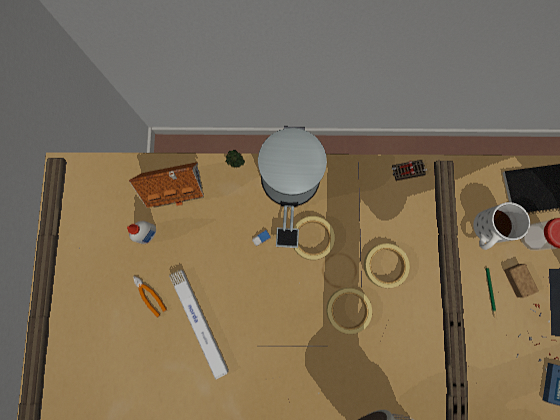

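View pics/side0.png

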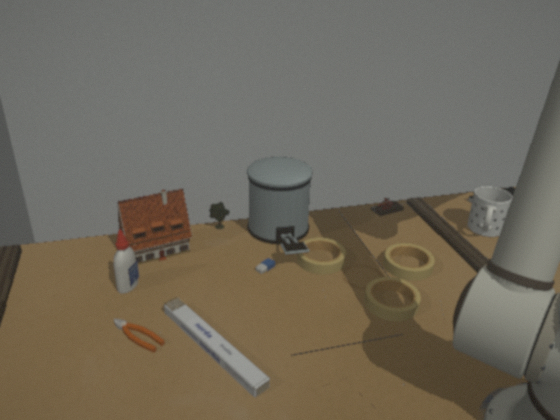

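Both views show the bin with the lid shut. The tread is at about (287,238) in the top view. The leftmost roll, at about (313,238), has its left edge under the tread. Two look-alike rolls lie to its right at (387,265) and (350,311), and the eraser is at (261,238).

```bash
python3 - <<'E'
from h import *
b=onplane("top",292.5,161,.145);p=onplane("top",287.5,238,.046);t=onplane("top",312.5,238,.0125)
print("bin",b,"ped",p,"tape",t,"dist",np.linalg.norm((b-p)[:2]),np.linalg.norm((t-p)[:2]))
for u,v in((387,265.5),(350,311)):print("other",onplane("top",u,v,.0125))
print("eraser",onplane("top",261.5,238,.007))
for n,z in(("pedal_top",.046),("masking_tape",.0125),("scrap_bin",.15)):
  for r in viewer.masks_of(n,"side")[:3]:
    x,y,w,h=cv2.boundingRect(r["pixels"].astype(np.uint8)); print(n,round(r["score"],2),(x,y,w,h),onplane("side",x+w/2,y+h/2,z).round(3))
from scipy.spatial.transform import Rotation as R
print(R.from_rotvec(env.read_state()["tool_rot"]).as_matrix().round(2))
print(viewer.calibration("top")["fx"],ray("top",0,0)[0])
E
```

```text
bin [0.63624227 0.22305003 0.145     ] ped [0.48751994 0.23062907 0.046     ] tape [0.49144297 0.17206372 0.0125    ] dist 0.14891531585799192 0.058696595567520514
other [0.42985951 0.0020104  0.0125    ]
other [0.32759502 0.08865521 0.0125    ]
eraser [0.49093007 0.29056315 0.007     ]
pedal_top 0.53 (281, 234, 29, 21) [0.492 0.227 0.046]
masking_tape 0.9 (384, 245, 50, 36) [0.421 0.006 0.012]
masking_tape 0.9 (365, 278, 56, 44) [0.322 0.091 0.012]
masking_tape 0.58 (209, 203, 21, 27) [0.695 0.347 0.012]
scrap_bin 0.75 (247, 156, 66, 99) [0.475 0.267 0.15 ]
[[ 0.   -0.38  0.92]
 [ 0.    0.92  0.38]
 [-1.   -0.    0.  ]]
402.97203478743234 [0.39633497 0.2475311  0.94448652]
```

>>> {"op": "jog_arm", "data": {"rows": [[0,[18,53,0],-0.1],[0,[18,53,0],-0.1],[0,[18,53,0],-0.1],[0,[18,53,0],-0.09],[0,[18,53,0],0],[0,[18,53,0],0],[0,[18,53,0],0],[0,[18,53,0],0],[0,[18,53,0],0],[0,[18,53,0],0]], "newtons": 20}}

```text
time: 1.8
tool_pos: [0.4202, -0.0453, 0.2231]
tool_rot: [-0.003, 1.569, 0.003]
force: [0.5, -0.4, -0.0]
grip_width: 0.0015
```

>>> {"op": "jog_arm", "data": {"rows": [[0,[18,53,0],0],[0,[18,53,0],0],[0,[18,53,0],0],[0,[17,53,-40],0],[0,[0,6,-40],0],[0,[0,0,0],0],[0,[0,0,0],0]]}}

```text
time: 2.68
tool_pos: [0.4902, 0.1661, 0.1476]
tool_rot: [-0.003, 1.569, 0.004]
force: [-0.1, 1.2, 0.1]
grip_width: 0.0004
```

```bash
python3 - <<'E'
from h import *
from scipy.spatial.transform import Rotation as R
s=env.read_state(); print(s["time"],s["tool_pos"],s["force"],s["grip_width"]);M=R.from_rotvec(s["tool_rot"]).as_matrix();print(M.round(2))
im=viewer.camera("wrist"); c=viewer.calibration("wrist"); print(c)
T=np.eye(4);T[:3,:3]=M;T[:3,3]=s["tool_pos"]
W=np.linalg.inv(T@np.array(c["mount"]))
im=np.ascontiguousarray(im[...,::-1])
for p,col in(((.488,.231,.046),(0,0,255)),((.491,.172,.025),(0,255,0)),((.491,.122,.025),(0,255,0)),((.491,.222,.025),(0,255,0)),((.441,.172,.025),(0,255,0)),((.541,.172,.025),(0,255,0))):
    q=W[:3,:3]@p+W[:3,3]; u=(int(c["fx"]*q[0]/q[2]+c["cx"]),int(c["fy"]*q[1]/q[2]+c["cy"])); print(p,u); cv2.circle(im,u,4,col,-1)
cv2.imwrite("pics/w1.png",im)
E
```

```text
2.675 [0.49020507 0.16614169 0.14762947] [-0.12188664  1.19615042  0.13548718] 0.0003663543048849366
[[ 0. -0.  1.]
 [ 0.  1.  0.]
 [-1.  0.  0.]]
{'fx': 332.2089303597414, 'fy': 332.2089303597414, 'cx': 281.7480417382946, 'cy': 206.38742888529487, 'mount': array([[-2.68027444e-05, -2.81849564e-01,  9.59458609e-01,
        -1.62478641e-01],
       [ 9.99999962e-01, -2.72488880e-04, -5.21107718e-05,
        -2.11776248e-05],
       [ 2.76129200e-04,  9.59458571e-01,  2.81849560e-01,
        -7.72748787e-02],
       [ 0.00000000e+00,  0.00000000e+00,  0.00000000e+00,
         1.00000000e+00]])}
(0.488, 0.231, 0.046) (360, 203)
(0.491, 0.172, 0.025) (288, 199)
(0.491, 0.122, 0.025) (232, 199)
(0.491, 0.222, 0.025) (344, 200)
(0.441, 0.172, 0.025) (288, 143)
(0.541, 0.172, 0.025) (287, 251)
```

View pics/w1.png

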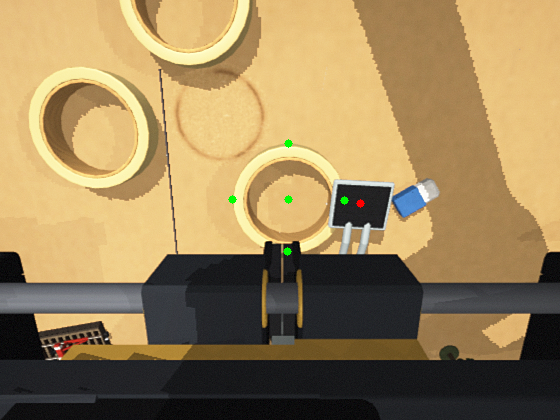

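The projected points match the wrist picture. The roll's centre is near (288,199), the tread is near (361,205), and the fingers are over the hole. Next I lower into it and push towards −y.

>>> {"op": "jog_arm", "data": {"rows": [[0,[0,0,-40],0],[0,[0,0,-40],0],[0,[0,0,-35],0],[0,[0,0,-21],0],[0,[0,0,0],0],[0,[0,-6,0],0],[0,[0,-6,0],0],[0,[0,-6,0],0],[0,[0,-6,0],0],[0,[0,-6,0],0]]}}

```text
time: 3.98
tool_pos: [0.4897, 0.136, 0.0104]
tool_rot: [-0.003, 1.57, 0.003]
force: [0.1, 0.7, 1.2]
grip_width: 0.0005
```

>>> {"op": "jog_arm", "data": {"rows": [[0,[0,-6,0],0],[0,[0,-6,0],0],[0,[0,-6,0],0],[0,[0,-6,0],0],[0,[0,-4,0],0],[0,[0,-3,0],0],[0,[0,0,0],0],[0,[0,0,0],0]]}}

```text
time: 4.97
tool_pos: [0.4892, 0.1051, 0.01]
tool_rot: [-0.003, 1.571, 0.003]
force: [-0.6, -0.8, 0.8]
grip_width: 0.0003
```

```bash
python3 - <<'E'
from h import *
s=env.read_state(); print(s["time"],s["tool_pos"],s["force"])
im=viewer.camera("top");cv2.imwrite("pics/top1.png",im[120:340,180:440,::-1].repeat(2,0).repeat(2,1))
for r in viewer.masks_of("masking_tape","top"):
    x,y,w,h=cv2.boundingRect(r["pixels"].astype(np.uint8)); print(round(r["score"],2),(x,y,w,h),onplane("top",x+w/2,y+h/2,.0125).round(3))
E
```

```text
4.975 [0.4891893  0.10512052 0.00997373] [-0.64158484 -0.82953351  0.77998307]
0.89 (333, 288, 39, 40) [0.334 0.083 0.012]
0.72 (364, 247, 46, 41) [0.425 0.002 0.012]
```

View pics/top1.png

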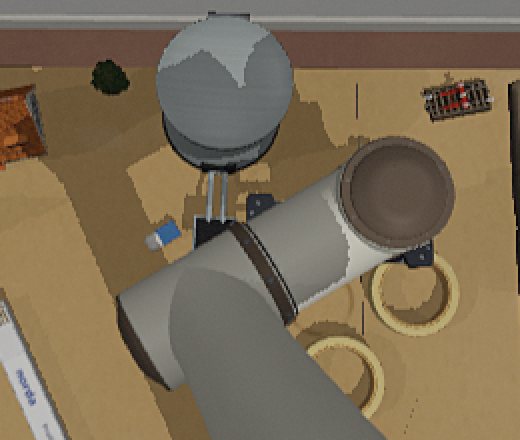

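The arm hides the roll in this view; only the tread edge and the two look-alikes are visible. I back off, rise, move over towards the tread and check with the wrist camera.

>>> {"op": "jog_arm", "data": {"rows": [[0,[0,6,0],0],[0,[0,2,5],0],[0,[0,0,35],0],[0,[0,0,50],0],[0,[0,25,10],0],[0,[0,45,0],0],[0,[-1,40,0],0],[0,[0,8,0],0],[0,[0,0,0],0],[0,[0,0,0],0]]}}

```text
time: 6.32
tool_pos: [0.4881, 0.2302, 0.11]
tool_rot: [-0.003, 1.571, 0.002]
force: [-0.4, 0.2, -0.9]
grip_width: 0.0006
```

```bash
python3 - <<'E'
from h import *
from scipy.spatial.transform import Rotation as R
s=env.read_state(); print(s["time"],s["tool_pos"],s["force"]);M=R.from_rotvec(s["tool_rot"]).as_matrix()
im=viewer.camera("wrist"); c=viewer.calibration("wrist")
T=np.eye(4);T[:3,:3]=M;T[:3,3]=s["tool_pos"]; T=T@np.array(c["mount"])
def at(u,v,z):
    d=T[:3,:3]@[(u-c["cx"])/c["fx"],(v-c["cy"])/c["fy"],1]; return (T[:3,3]+d*(z-T[2,3])/d[2]).round(3)
for n,z in(("masking_tape",.0125),("pedal_top",.046)):
  for r in viewer.masks_of(n,"wrist"):
    x,y,w,h=cv2.boundingRect(r["pixels"].astype(np.uint8)); print(n,round(r["score"],2),(x,y,w,h),at(x+w/2,y+h/2,z),at(x,y+h/2,z),at(x+w,y+h/2,z))
cv2.imwrite("pics/w2.png",im[...,::-1])
E
```

```text
6.325 [0.48805416 0.23022924 0.11001228] [-0.35967495  0.17587585 -0.91854222]
masking_tape 0.73 (0, 0, 158, 66) [0.36  0.086 0.013] [0.36  0.03  0.013] [0.359 0.142 0.013]
masking_tape 0.71 (0, 70, 63, 132) [0.431 0.038 0.013] [0.431 0.014 0.013] [0.431 0.062 0.013]
masking_tape 0.64 (93, 147, 132, 123) [0.489 0.13  0.013] [0.489 0.076 0.013] [0.489 0.184 0.013]
pedal_top 0.72 (249, 193, 72, 58) [0.489 0.233 0.046] [0.489 0.207 0.046] [0.489 0.258 0.046]
```

View pics/w2.png

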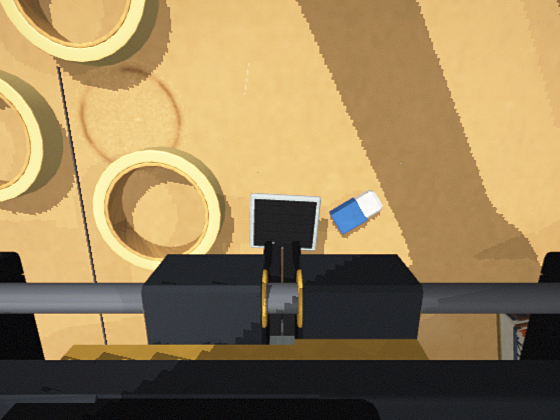

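The roll at (158,209) is 103 mm from the tread's middle and lies flat. The tread at (285,221) is clear and the eraser is untouched. Next I press.

>>> {"op": "jog_arm", "data": {"rows": [[0,[0,2,-30],0],[0,[0,0,-22],0],[0,[0,0,-5],0],[0,[0,0,-4],0],[0,[0,0,-4],0],[0,[0,0,-4],0],[0,[0,0,-4],0],[0,[0,0,-4],0],[0,[0,0,-4],0],[0,[0,0,-4],0]]}}

```text
time: 7.72
tool_pos: [0.4883, 0.2333, 0.0248]
tool_rot: [-0.003, 1.571, 0.003]
force: [-1.2, 0.1, 3.1]
grip_width: 0.0007
```

>>> {"op": "jog_arm", "data": {"rows": [[0,[0,0,-4],0],[0,[0,0,-3],0],[0,[0,0,-2],0],[0,[0,0,-2],0],[0,[0,0,0],0],[0,[0,0,0],0]]}}

```text
time: 8.48
tool_pos: [0.4889, 0.2333, 0.0161]
tool_rot: [-0.003, 1.569, 0.004]
force: [-4.5, -1.8, 14.4]
grip_width: 0.0007
```

```bash
python3 - <<'E'
from h import *
s=env.read_state(); print(s["time"],s["tool_pos"],s["force"])
cv2.imwrite("pics/side1.png",viewer.camera("side")[120:330,160:440,::-1].repeat(2,0).repeat(2,1))
E
```

```text
8.475 [0.48887766 0.23334403 0.01613579] [-4.5439286  -1.78036114 14.38652374]
```

View pics/side1.png

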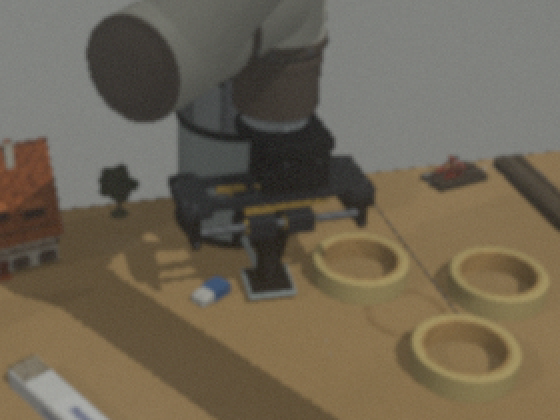

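The picture shows the tread down near the board, and the 14 N reading says it is on its stop. The lid is hidden behind the arm, with the bin's rim open. I hold, then ease up.

>>> {"op": "jog_arm", "data": {"rows": [[0,[0,0,0],0],[0,[0,0,0],0],[0,[0,0,0],0],[0,[0,0,0],0],[0,[0,0,0],0],[0,[0,0,0],0],[0,[0,0,0],0],[0,[0,0,0],0],[0,[0,0,0],0],[0,[0,0,0],0]]}}

```text
time: 9.78
tool_pos: [0.4889, 0.2333, 0.0162]
tool_rot: [-0.003, 1.569, 0.004]
force: [-3.8, -2.0, 15.0]
grip_width: 0.0003
```

>>> {"op": "jog_arm", "data": {"rows": [[0,[0,0,0],0],[0,[0,0,0],0],[0,[0,0,0],0],[0,[0,0,0],0],[0,[0,0,0],0],[0,[0,0,0],0],[0,[0,0,0],0],[0,[0,0,0],0],[0,[0,0,0],0],[0,[0,0,0],0]]}}

```text
time: 11.02
tool_pos: [0.4889, 0.2333, 0.0161]
tool_rot: [-0.003, 1.569, 0.004]
force: [-4.2, -1.4, 13.4]
grip_width: 0.0001
```

>>> {"op": "jog_arm", "data": {"rows": [[0,[0,0,0],0],[0,[0,0,0],0],[0,[0,0,0],0],[0,[0,0,0],0],[0,[0,0,1],0],[0,[0,0,2],0],[0,[0,0,2],0],[0,[0,0,2],0],[0,[0,0,2],0],[0,[0,0,2],0]]}}

```text
time: 12.28
tool_pos: [0.4883, 0.2333, 0.0252]
tool_rot: [-0.003, 1.571, 0.003]
force: [-0.7, 0.8, 3.1]
grip_width: 0.0001
```

>>> {"op": "jog_arm", "data": {"rows": [[0,[0,0,2],0],[0,[0,0,2],0],[0,[0,0,2],0],[0,[0,0,2],0],[0,[0,0,2],0],[0,[0,0,2],0],[0,[0,0,2],0],[0,[0,0,2],0],[0,[0,0,2],0],[0,[0,0,2],0]]}}

```text
time: 13.52
tool_pos: [0.4886, 0.2334, 0.0453]
tool_rot: [-0.003, 1.57, 0.003]
force: [1.3, 0.5, 2.2]
grip_width: 0.0005
```

>>> {"op": "jog_arm", "data": {"rows": [[0,[0,0,2],0],[0,[0,0,2],0],[0,[0,0,2],0],[0,[0,0,2],0],[0,[0,0,2],0],[0,[0,0,2],0],[0,[0,0,10],0],[0,[0,0,30],0],[0,[0,0,50],0],[0,[0,0,50],0]]}}

```text
time: 14.78
tool_pos: [0.4882, 0.233, 0.1991]
tool_rot: [-0.003, 1.571, 0.003]
force: [0.9, 0.9, 0.1]
grip_width: 0.0002
```

>>> {"op": "jog_arm", "data": {"rows": [[0,[-10,-50,10],0],[0,[-10,-50,0],0],[0,[-10,-50,0],0],[0,[-10,-50,0],0],[0,[-10,-50,0],0],[0,[-10,-50,0],0],[0,[-10,-50,0],0],[0,[0,0,0],0],[0,[0,0,0],0]]}}

```text
time: 15.9
tool_pos: [0.4184, -0.1168, 0.2076]
tool_rot: [-0.002, 1.57, 0.003]
force: [-0.5, 0.8, -0.3]
grip_width: 0.0001
```

```bash
python3 - <<'E'
from h import *
s=env.read_state(); print(s["time"],s["tool_pos"],s["force"])
cv2.imwrite("pics/top2.png",viewer.camera("top")[120:340,180:440,::-1].repeat(2,0).repeat(2,1))
for n,z in(("masking_tape",.0125),("pedal_top",.046),("eraser",.007),("tree",.05),("house",.1)):
  for r in viewer.masks_of(n,"top"):
    x,y,w,h=cv2.boundingRect(r["pixels"].astype(np.uint8)); print(n,round(r["score"],2),(x,y,w,h),onplane("top",x+w/2,y+h/2,z).round(3))
E
```

```text
15.9 [ 0.4184011  -0.11681799  0.20756267] [-0.45165178  0.84245497 -0.3322954 ]
masking_tape 0.9 (308, 218, 45, 44) [0.487 0.13  0.012]
masking_tape 0.76 (326, 287, 46, 48) [0.328 0.091 0.012]
masking_tape 0.73 (365, 244, 43, 43) [0.43  0.003 0.012]
pedal_top 0.65 (276, 207, 23, 41) [0.511 0.231 0.046]
eraser 0.66 (253, 231, 17, 15) [0.49  0.291 0.007]
eraser 0.46 (276, 206, 23, 42) [0.517 0.23  0.007]
tree 0.65 (226, 151, 18, 17) [0.667 0.353 0.05 ]
house 0.84 (130, 162, 74, 46) [0.594 0.492 0.1  ]
```

View pics/top2.png

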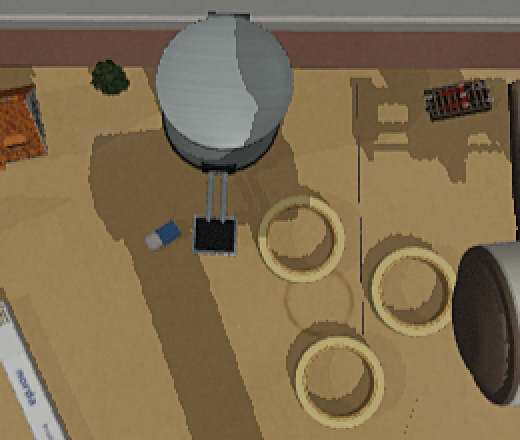

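The lid is shut, the tread is up at (215,235) in the crop, and the roll is clear at (301,238). Everything else is where it started and the arm is away from it all.

```bash
python3 -c "
from bench import hand_in
print(hand_in())"
```

```text
the job is handed in; nothing more can be done
None
```

I cleared the tape roll, opened the bin with its pedal, let the lid down gently, and handed the job in after about 16 s. No verdict came back.

- **Tape roll:** I slid it about 42 mm to the right with a fingertip inside the hole. It now lies flat, about 10 cm from the middle of the tread (limit 73 mm).
- **Lid open:** I pressed the pedal to its stop and held it there for over 3 s. The fingertip was 16 mm above the board with about 14 N on it. The arm hid the lid from the camera, so I judged "wide open" from that height and force, not from a picture.
- **Lid closing:** I raised the pedal at 16 mm/s, which should bring the lid down well below slam speed. I had no direct reading of the lid's speed.
- **Final check:** The last top view shows the lid shut and the pedal up, with the arm clear of everything. The eraser, tree, house and the two look-alike rolls measure within about 3 mm of where they started, which is within measuring error.

One detection disagreed: the network also labelled the pedal as an eraser, with a low score. The picture showed that was wrong, so I ignored it.

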